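# Hook the desiccant cartridge out of the drying tower

## Robot

A 6-joint arm with a two-finger parallel gripper is mounted at the origin on the work surface. World frame = base frame: x ahead of the robot, y to its left, z up, the work surface at z = 0. Lengths are in m, angles in rad, forces in N, time in s.
With the tool pointing down it reaches from about 0.275 to 0.825 m from the base axis. Payload 4.9 kg.
Tool frame: the origin (TCP) lies at the very end of the fingers, on their centre line; the grasp point (between the pads) lies 19 mm behind it; z points along the fingers, y is the line along which they close (so a half turn about z gives the same grasp; the last joint's range is limited). The gripper opens to 85 mm and grips with 20 to 120 N. Pads are 22 mm wide; open, the fingers measure 114 mm over their backs; the gripper's body (76 mm by 85 mm) begins 54 mm behind the grasp point. The pads swing forward as they close: fully open they stand 13 mm farther back than shut.
Start: joints at [-1.239, 0.326, -0.193, 1.052, 0, 1.437], TCP at [0.247, -0.491, 0.231] pointing down, gripper open.
Joint ranges: [-2.65, 2.65], [-0.97, 1.79], [-1.3, 1.35], [-1.93, 2.1], [-1.47, 1.37], [-3.14, 3.14]. Speed limits (rad/s): [2.57, 2.57, 3.14, 3.14, 3.14, 3.14].

## Interface

Orientations are given as a unit quaternion [w, x, y, z].
In Python, from rig import manip gives the robot as it stands.
- The arm moves only by the tool move_arm, never from a script. Its argument "commands" is one flat list of numbers, 7 for each row, row after row: the shift along the tool's x, y, z in mm, then the turn, a rotation vector about the tool's x, y, z in rad, then the opening in per cent of the stroke, from 0 (shut) to 100 (fully open). A call has 1 to 8 rows; each row shifts and turns the commanded pose from where the row before left it, along the tool's axes as they then stand; what a row does not reach is not made up. A row lasts 1/8 s, in which the tool goes at most 62.5 mm and 10.7 degrees, less where a joint would pass 70% of its speed; a pose out of reach is approached as far as the arm can. A call is refused whole if a number of a shift passes 62.5 or a number of a turn 0.188, either way. A call with a gripper value outside its range is refused whole. The fingers move at their own pace and stop on an object; the grip force is fixed at half the most. Time passes only in rows, so rows that do not move let the fingers close. It gives the time, the measured TCP pose, the force, the opening and the grip force at its end, in the units of the state.
- manip.state(): the state, without advancing time (a new reading comes with each control period).
- manip.snapshot(name): name is "scene" or "top" or "wrist"; returns the picture (480x640x3 uint8, red, green, blue); there is no depth.
- manip.get_calibration(name): a dict with "mtx" (3x3 intrinsics, pixels), "view" (4x4, takes a point from world to camera coordinates). Camera axes: x right, y up, looking along -z (the intrinsics and any distortion apply to the point x, -y, -z); pixel columns grow to the right and rows downward; lengths in m; the calibration is good to about 2 mm. The wrist camera is an equidistant fisheye: a pixel r from the principal point sees the ray r / f radians off the axis. A picture is of the moment at which its call begins: read the wrist's pose just before it. get_calibration takes no time and is no camera call; for the wrist camera it gives the pose at the moment of the call.
- manip.sign_off(): hands the job in; it is judged then, once.
The state is a dict: "clock": time; "joints": joint angles; "qd": joint speeds; "effort": joint torques, N m; "tool_pos": TCP position; "tcp_rot": TCP orientation; "contact_force": force on the tool from outside, world axes, zero at the start; "moment": the same for the moment, N m; "grip_width": finger opening in m; "grasp_force": force on a finger pad.
Only numpy, scipy, OpenCV 4.12 (cv2) and the standard library are available. Lean on these libraries where they do the work, as an engineer would, in place of code of your own. Each camera call takes 0.05 s, during which the arm holds its last target. There are 200 camera calls.

## Task

Take the hook tool from its stand, reach down the clear drying tower with it, catch the wire loop of the cartridge and draw the cartridge out. Stand it gently upright in the aluminium tray, slip the hook out of the loop and hang the tool back in its stand. Use only the hook on the cartridge, never your fingers, and feel your way: do not press or pull hard (20 N at most) on cartridge, tower or tray, and leave the other things on the table where they are.

Things in the scene. Friction and masses are not known exactly. Their poses are not given: they have to be found in the camera images.
- hook: Hook tool, upright, hook at the bottom, 80 g. Origin on the shaft axis at the underside of a grey round flange (54 mm wide, 5 mm thick); z up, the foot points along +x. Grey handle block on the flange, 24 mm along x, 16 mm along y, 5 to 51 mm above the origin: grip it across the 16 mm. A 5 mm steel shaft runs down from the flange. Not reported while held; may shift a mm or two in the hand.
- hook_foot (a point): The shaft axis at the foot, 100 mm below the hook origin. From here the 5 mm round foot runs along +x to an upturned lip whose axis is 12 mm away. Relative to this point: lowest face 2.5 mm below, top of the foot 2.5 mm above, tip of the lip 6.5 mm above (9 mm high in all), farthest point of the lip 14.5 mm along x.
- stand: Black stand for the hook tool, fixed, 100 x 100 mm base; a plate with a 42 mm round hole, its top 125 mm above the origin, held by one upright wall on the stand's -x side; the other sides are open. Origin under its centre. The hook hangs through the hole with its flange lying on the plate, so the hook's origin is then 125 mm above the stand's; it goes in and out vertically. The stand's origin lies 0 to 16 mm above the table, on a block of unknown height.
- stand_hole (a point): Centre of the stand's hole, at the plate's top face.
- tower: Drying tower, fixed: clear upright tube 62 mm outside, 54 mm bore, open on top, on a 90 mm square black foot; grey rail outside at -x. Origin on its axis, 0 to 16 mm above the table (foot height varies), z up; bore floor 6 mm and mouth 125 mm up. Two sprung strips, 14 mm wide, at +y and -y in the bore grip the cartridge up to 112 mm: drawing it takes some 1 to 8 N beyond its weight.
- tower_mouth (a point): Centre of the tower's open mouth, 125 mm above the tower's origin.
- cartridge: White perforated round cartridge, 50 mm diameter, body 24 mm high, about 120 g, on the floor of the bore. Origin at the centre of its underside, z up. A white round cap, 42 mm wide, is clamped in its top; its flat top is 26 to 42 mm above the origin, by the filling: not reported, firm. On the cap a fixed square loop of 4 mm dark wire (see cartridge_axis), 60 mm or more below the mouth, out of fingers' reach.
- cartridge_axis (a point): Same point as the cartridge origin, same axes. The loop is fixed on the cap in the cartridge's y-z plane: legs 26 mm apart (centres, along y), top bar along y. The opening between cap top and bar is 12.5 mm high and 22 mm wide, open to +x and -x alike: the 9 mm high foot passes with 3.5 mm to spare. The cap level is unknown: find the cap by light touch.
- tray: Aluminium tray, fixed, 120 x 120 mm outside, walls 4 mm thick and 18 mm high, open on top. Origin under its centre, 2 to 16 mm above the table on a rubber pad of unknown height; sides along its x and y.
- tray_in (a point): Centre of the tray's inner floor, the surface the cartridge is stood on, 4 mm above the tray's origin.
- glue_stick: White stick, 24 mm diameter, 85 mm high, standing; bystander. Origin under its centre.
- spray_can: Small grey bottle with black cap, 26 mm diameter, 90 mm high; bystander. Origin under its centre.
- scraper: Spatula lying on the table; bystander.
- driver: Screwdriver lying on the table; bystander.
- spool: Black filament spool lying flat, 200 mm diameter, 56 mm high; bystander.
- parts_bin: Grey open bin, 110 x 150 x 45 mm; bystander.
- cup: White cup, 66 mm diameter, 75 mm high; bystander.
There are look-alikes about, which are no part of the job. What is shaped like the hook but purple or turquoise is not meant.

How it is judged:
By the outcome, as a careful person would: the job done as asked, in the order asked, and still so for the second after the job is handed in, with the robot touching nothing.
It also fails if it takes over 72 s, if anything falls off the work surface, if the arm or the gripper's body presses on something with over 40 N, if the wrist force passes 120 N, or if a joint passes its speed limit or range.

## Working session

There is one attempt and no reset: what is moved stays moved. The work goes in short steps, Python scripts to look and compute and a tool call to move; the robot and the scene stay as the last step left them, time stands still between calls to the robot, and variables do not carry over. Pictures are saved under pics/ and viewed, at most 10 in all, crops included, and the job is handed in when it is done.

Besides the shell and the picture viewer there is one more tool, called after "Call:" by a JSON object that holds its "api" and its "payload", one argument or row to a line. move_arm: Moves the arm, as the interface text tells. Its arguments: {"type":"object","properties":{"commands":{"type":"array","items":{"type":"number"}}},"required":["commands"]}

```bash
mkdir -p pics; python3 - <<'E'
from rig import manip
import cv2,numpy as np
np.set_printoptions(precision=4,suppress=True)
for n in("scene","top"):
    im=manip.snapshot(n); cv2.imwrite(f"pics/{n}0.png",im[:,:,::-1])
    c=manip.get_calibration(n); print(n,{k:np.array(v) if not isinstance(v,dict) else v for k,v in c.items()})
print(manip.get_calibration("wrist")); print(manip.state())
E
```

```text
scene {'mtx': array([[487.1066,   0.    , 305.8566],
       [  0.    , 487.1066, 244.5972],
       [  0.    ,   0.    ,   1.    ]]), 'view': array([[-0.8632,  0.5048, -0.0075,  0.5271],
       [-0.2899, -0.4833,  0.8261,  0.0634],
       [ 0.4134,  0.7152,  0.5635, -1.3569],
       [ 0.    ,  0.    ,  0.    ,  1.    ]])}
top {'mtx': array([[517.3233,   0.    , 325.1447],
       [  0.    , 517.3233, 235.3276],
       [  0.    ,   0.    ,   1.    ]]), 'view': array([[ 0.0212, -0.9994, -0.0278, -0.0372],
       [ 0.981 ,  0.0154,  0.1936, -0.596 ],
       [-0.1931, -0.0314,  0.9807, -1.2641],
       [ 0.    ,  0.    ,  0.    ,  1.    ]])}
{'mtx': array([[371.6483,   0.    , 321.5041],
       [  0.    , 371.6483, 240.9349],
       [  0.    ,   0.    ,   1.    ]]), 'view': array([[ 0.4495, -0.8933, -0.0006, -0.5489],
       [ 0.8489,  0.4274, -0.311 ,  0.0408],
       [ 0.2781,  0.1393,  0.9504, -0.38  ],
       [ 0.    ,  0.    ,  0.    ,  1.    ]])}
{'clock': 0.1, 'joints': array([-1.2392,  0.3269, -0.1935,  1.052 ,  0.    ,  1.4366]), 'qd': array([ 0.0001, -0.0038, -0.0008, -0.0011,  0.0003,  0.0011]), 'effort': array([  0.002 , -44.4238,  26.3039,   0.0078,  -0.    ,   0.    ]), 'tool_pos': array([ 0.2469, -0.4909,  0.2306]), 'tcp_rot': array([-0.0008,  0.973 ,  0.2308, -0.0001]), 'contact_force': array([ 0.0973, -0.2846, -0.9636]), 'moment': array([0.0067, 0.02  , 0.0104]), 'grasp_force': 0.0, 'grip_width': 0.0853643213611886}
```

View pics/scene0.png

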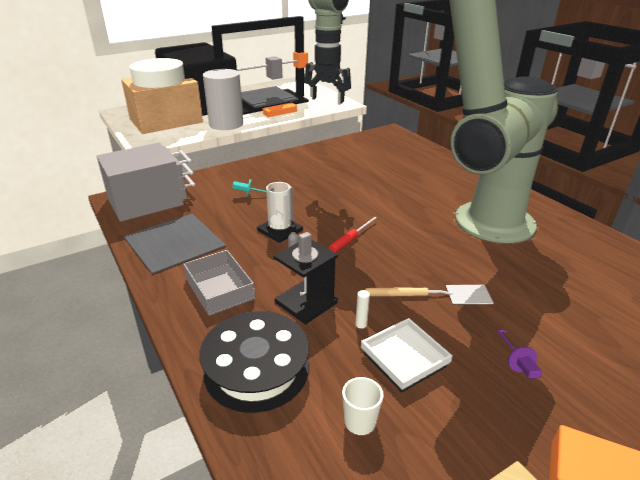

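View pics/top0.png

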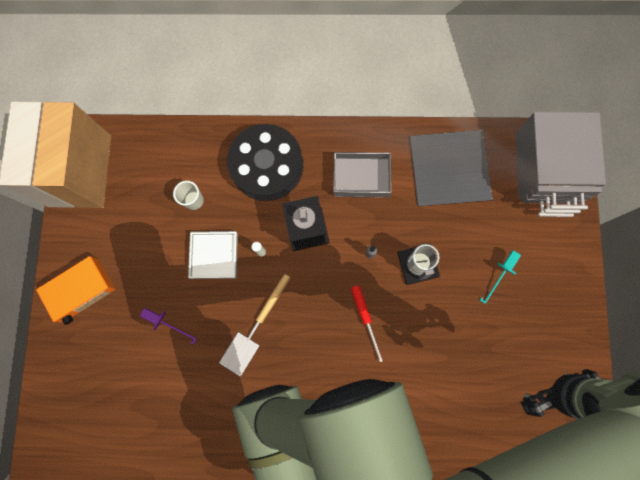

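```bash
cat > h.py <<'E'
import numpy as np,cv2
from rig import manip
np.set_printoptions(precision=4,suppress=True)
def proj(n,P,cal=None):
    c=cal or manip.get_calibration(n); V=np.array(c["view"]);K=np.array(c["mtx"])
    P=np.atleast_2d(P); q=P@V[:3,:3].T+V[:3,3]; q=q*[1,-1,-1]
    if n=="wrist":
        r=np.hypot(q[:,0],q[:,1]); th=np.arctan2(r,q[:,2]); s=th/np.maximum(r,1e-9)
        return np.c_[K[0,0]*q[:,0]*s+K[0,2],K[1,1]*q[:,1]*s+K[1,2]]
    return (q[:,:2]/q[:,2:])*[K[0,0],K[1,1]]+K[:2,2]
def onz(n,uv,z,cal=None):
    c=cal or manip.get_calibration(n); V=np.array(c["view"]);K=np.array(c["mtx"])
    p=(np.atleast_2d(uv)-K[:2,2])/[K[0,0],K[1,1]]
    if n=="wrist":
        r=np.linalg.norm(p,axis=1,keepdims=True); d=np.c_[p/np.maximum(r,1e-9)*np.sin(r),np.cos(r)]
    else: d=np.c_[p,np.ones(len(p))]
    d=(d*[1,-1,-1])@V[:3,:3]; o=-V[:3,:3].T@V[:3,3]
    return o+d*((z-o[2])/d[:,2])[:,None]
def crop(im,u,v,s,w=400,h=300):
    a=cv2.resize(im[v-h//s//2:v+h//s//2,u-w//s//2:u+w//s//2],(w,h),interpolation=cv2.INTER_CUBIC)
    for k in range(0,w,10*s): cv2.line(a,(k,0),(k,4 if k%(50) else 8),(0,255,255),1)
    for k in range(0,h,10*s): cv2.line(a,(0,k),(4,k),(0,255,255),1)
    return a
E
python3 - <<'E'
from h import *
t=cv2.imread("pics/top0.png");s=cv2.imread("pics/scene0.png")
A=np.vstack([np.hstack([crop(t,305,222,5),crop(t,420,262,5)]),np.hstack([crop(t,215,255,5),crop(s,305,275,4)])])
cv2.imwrite("pics/c1.png",A)
B=np.vstack([np.hstack([crop(s,280,207,5),crop(s,405,350,4)])])
cv2.imwrite("pics/c2.png",B)
E
```

```text
(no output)
```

View pics/c1.png

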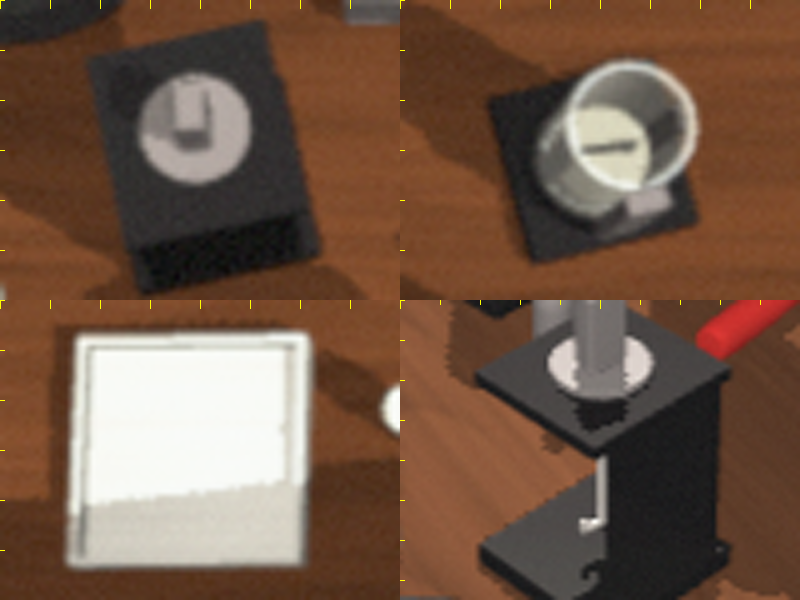

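View pics/c2.png

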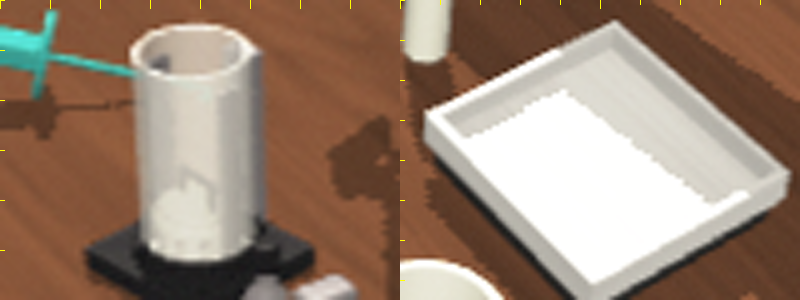

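```bash
cat >> h.py <<'E'
from scipy.optimize import least_squares
def tri(obs,z0=.1):
    c={n:manip.get_calibration(n) for n in("top","scene")}
    f=lambda p:np.concatenate([(proj(n,p,c[n])-uv).ravel() for n,uv in obs])
    r=least_squares(f,[.5,0,z0]); return r.x,np.abs(r.fun).max()
E
python3 - <<'E'
from h import *
T=lambda u,v,x,y:(u-40+x/5,v-30+y/5)
print("flange",tri([("top",T(305,222,195,129)),("scene",(255+200/4,238+62/4.05))]))
print("mouth",tri([("top",T(420,262,232,125)),("scene",(240+190/5,177+50/5))]))
S=lambda x,y:(355+(x-400)/4,313+y/4.05)
for a,b in [((78,33),(425,112)),((309,33),(614,20)),((303,267),(790,175))]:
    pass
top=[(78,33),(309,33),(303,267),(67,267)]
for t in top:
    print("traytop",onz("top",T(215,255,*t),.027), proj("scene",onz("top",T(215,255,*t),.027)))
print("scene corners",S(425,112),S(614,20),S(790,175),S(595,290))
# stand plate edges
P=[onz("top",T(305,222,*q),.133)[0] for q in[(88,58),(266,20),(303,208),(135,243)]];print("plate",np.array(P))
# tower foot corners, bar
print("foot",np.array([onz("top",T(420,262,*q),.02)[0] for q in[(88,100),(135,262),(298,220)]]))
print("bar",np.array([onz("top",T(420,262,*q),.065)[0] for q in[(183,150),(236,146)]]))
print("glue",onz("top",(257,244),.085),"can",onz("top",(372,250),.09),"wall rail",onz("top",T(420,262,248,202),.12))
E
```

```text
flange (array([0.6246, 0.0232, 0.1341]), np.float64(0.2062128170951496))
mouth (array([ 0.5337, -0.2706,  0.1318]), np.float64(0.20862098368161242))
traytop [[0.6071 0.3302 0.027 ]] [[402.4652 387.0035]]
traytop [[0.609  0.2076 0.027 ]] [[360.6916 343.5046]]
traytop [[0.4855 0.204  0.027 ]] [[409.0233 319.7979]]
traytop [[0.4833 0.327  0.027 ]] [[453.2515 358.5476]]
scene corners (361.25, 340.65432098765433) (408.5, 317.9382716049383) (452.5, 356.2098765432099) (403.75, 384.60493827160496)
plate [[ 0.6591  0.077   0.133 ]
 [ 0.6795 -0.0095  0.133 ]
 [ 0.5861 -0.0296  0.133 ]
 [ 0.5676  0.0509  0.133 ]]
foot [[ 0.5628 -0.2145  0.02  ]
 [ 0.4788 -0.2381  0.02  ]
 [ 0.502  -0.3219  0.02  ]]
bar [[ 0.5308 -0.2568  0.065 ]
 [ 0.5332 -0.2832  0.065 ]]
glue [[0.5665 0.1431 0.085 ]] can [[ 0.5551 -0.1438  0.09  ]] wall rail [[ 0.4982 -0.2793  0.12  ]]
```

```bash
cat >> h.py <<'E'
from scipy.spatial.transform import Rotation as R
def plan(p,yaw=None,n=8,g=100):
    "rows to TCP p (m), tool x yaw (deg, tool down), in n rows; rounded"
    s=manip.state(); q=s["tcp_rot"]; r=R.from_quat([q[1],q[2],q[3],q[0]]); a=np.array(s["tool_pos"]); p=np.array(p,float)
    x=r.as_matrix()[:,0]; y0=np.degrees(np.arctan2(x[1],x[0])); yaw=y0 if yaw is None else yaw
    d=(yaw-y0+180)%360-180; rows=[];w=-np.radians(d)/n
    for i in range(n):
        e=(a+(p-a)*(i+1)/n-a) if i==0 else (p-a0)/n
        if i==0:a0=a
        v=r.inv().apply((p-a0)/n)*1000
        rows+=[*np.round(v,1),0,0,round(w,4),g]; r=r*R.from_rotvec([0,0,round(w,4)])
    print("yaw0",y0,"pos",a,"dist/row",np.linalg.norm(p-a0)/n); print([float(v) for v in rows])
E
python3 - <<'E'
from h import *
plan([.42,-.30,.30],-170,16)
E
```

```text
yaw0 26.688795035688475 pos [ 0.2469 -0.4909  0.2306] dist/row 0.016681250145276206
[15.0, -5.8, -4.3, 0.0, 0.0, -0.1781, 100.0, 15.8, -3.1, -4.3, 0.0, 0.0, -0.1781, 100.0, 16.1, -0.2, -4.3, 0.0, 0.0, -0.1781, 100.0, 15.9, 2.7, -4.3, 0.0, 0.0, -0.1781, 100.0, 15.2, 5.4, -4.3, 0.0, 0.0, -0.1781, 100.0, 14.0, 8.0, -4.3, 0.0, 0.0, -0.1781, 100.0, 12.3, 10.4, -4.3, 0.0, 0.0, -0.1781, 100.0, 10.3, 12.4, -4.3, 0.0, 0.0, -0.1781, 100.0, 7.9, 14.0, -4.3, 0.0, 0.0, -0.1781, 100.0, 5.3, 15.2, -4.3, 0.0, 0.0, -0.1781, 100.0, 2.5, 15.9, -4.3, 0.0, 0.0, -0.1781, 100.0, -0.3, 16.1, -4.3, 0.0, 0.0, -0.1781, 100.0, -3.2, 15.8, -4.3, 0.0, 0.0, -0.1781, 100.0, -5.9, 15.0, -4.3, 0.0, 0.0, -0.1781, 100.0, -8.5, 13.7, -4.3, 0.0, 0.0, -0.1781, 100.0, -10.8, 12.0, -4.3, 0.0, 0.0, -0.1781, 100.0]
```

Call:
{"api": "move_arm", "payload": {
  "commands": [15,-6,-4,0,0,-0.178,100,16,-3,-4,0,0,-0.178,100,16,0,-4,0,0,-0.178,100,16,3,-4,0,0,-0.178,100,15,5,-4,0,0,-0.178,100,14,8,-4,0,0,-0.178,100,12,10,-4,0,0,-0.178,100,10,12,-4,0,0,-0.178,100]
}}

```text
clock: 1.1
tool_pos: [0.333, -0.396, 0.263]
tcp_rot: [-0.0, 0.583, 0.812, 0.0]
contact_force: [-0.1, -0.2, -0.7]
grip_width: 0.0854
grasp_force: 0.0
```

Call:
{"api": "move_arm", "payload": {
  "commands": [8,14,-4,0,0,-0.178,100,5,15,-4,0,0,-0.178,100,2,16,-4,0,0,-0.178,100,0,16,-4,0,0,-0.178,100,-3,16,-4,0,0,-0.178,100,-6,15,-4,0,0,-0.178,100,-8,14,-4,0,0,-0.178,100,-11,12,-4,0,0,-0.178,100]
}}

```text
clock: 2.1
tool_pos: [0.4195, -0.3005, 0.295]
tcp_rot: [-0.0, -0.089, 0.996, 0.0]
contact_force: [0.2, -0.6, 0.1]
grip_width: 0.0853
grasp_force: 0.0
```

```bash
python3 - <<'E'
from h import *
print(manip.state()["joints"],manip.state()["clock"])
plan([.60,.02,.30],-166,8)
E
```

```text
[-0.7647  0.2285 -0.1616  1.1817  0.     -0.9427] 2.1
yaw0 -169.80038622218333 pos [ 0.4195 -0.3005  0.295 ] dist/row 0.04598212563032956
[-29.3, 35.4, -0.6, 0.0, 0.0, -0.0083, 100.0, -29.6, 35.2, -0.6, 0.0, 0.0, -0.0083, 100.0, -29.9, 34.9, -0.6, 0.0, 0.0, -0.0083, 100.0, -30.2, 34.7, -0.6, 0.0, 0.0, -0.0083, 100.0, -30.5, 34.4, -0.6, 0.0, 0.0, -0.0083, 100.0, -30.7, 34.2, -0.6, 0.0, 0.0, -0.0083, 100.0, -31.0, 33.9, -0.6, 0.0, 0.0, -0.0083, 100.0, -31.3, 33.7, -0.6, 0.0, 0.0, -0.0083, 100.0]
```

```bash
python3 - <<'E'
from h import *
import json
c=manip.get_calibration("wrist");V=c["view"];print(-V[:3,:3].T@V[:3,3], proj("wrist",[[.5337,-.2706,.132],[.532,-.27,.065]]))
im=manip.snapshot("wrist");cv2.imwrite("pics/w0.png",im[:,:,::-1]);json.dump(V.tolist(),open("w0.json","w"))
E
```

```text
[ 0.341  -0.3141  0.4379] [[330.5452 337.1798]
 [330.0877 303.935 ]]
```

Call:
{"api": "move_arm", "payload": {
  "commands": [-29,35,0,0,0,-0.008,100,-30,35,0,0,0,-0.008,100,-30,35,0,0,0,-0.008,100,-30,35,0,0,0,-0.008,100,-30,34,0,0,0,-0.008,100,-31,34,0,0,0,-0.008,100,-31,34,0,0,0,-0.008,100,-31,34,0,0,0,-0.008,100]
}}

```text
clock: 3.15
tool_pos: [0.6021, 0.0185, 0.2948]
tcp_rot: [-0.0, -0.117, 0.993, -0.0]
contact_force: [-0.0, -0.4, -0.6]
grip_width: 0.0855
grasp_force: 0.0
```

```bash
python3 - <<'E'
from h import *
import json
s=manip.state();print(s["tool_pos"],s["joints"],s["qd"])
c=manip.get_calibration("wrist");V=c["view"];print(-V[:3,:3].T@V[:3,3], proj("wrist",[[.6246,.0232,.134],[.6246,.0232,.18]]))
im=manip.snapshot("wrist");cv2.imwrite("pics/w1.png",im[:,:,::-1]);json.dump(V.tolist(),open("w1.json","w"))
a=cv2.imread("pics/w0.png");h=[cv2.resize(x,(400,300)) for x in(a,im[:,:,::-1])]
cv2.imwrite("pics/c3.png",np.hstack(h))
E
```

```text
[0.6021 0.0185 0.2948] [-0.0916  0.3966  0.0728  1.2477 -0.0003 -0.3254] [ 0.5777  0.3589  0.527   0.1664 -0.0026  0.5136]
[0.5245 0.0007 0.4377] [[320.4611 245.3799]
 [320.2167 265.103 ]]
```

View pics/c3.png

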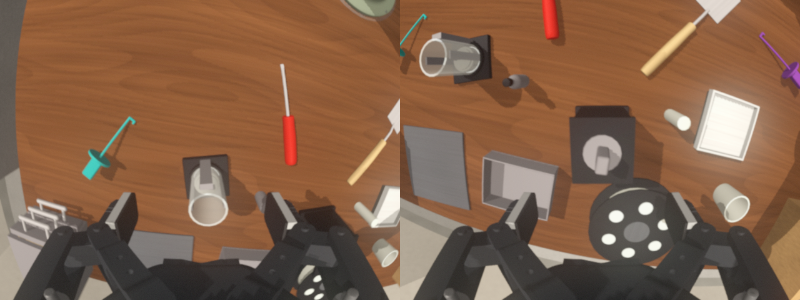

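```bash
python3 - <<'E'
from h import *
import json
s=manip.state();print(s["tool_pos"],s["qd"])
c=manip.get_calibration("wrist");V=c["view"]
im=manip.snapshot("wrist");cv2.imwrite("pics/w2.png",im[:,:,::-1]);json.dump(V.tolist(),open("w2.json","w"))
print(proj("wrist",[[.6246,.0232,.134],[.6246,.0232,.18]]))
a=cv2.imread("pics/w0.png")
cv2.imwrite("pics/c4.png",np.hstack([crop(a,332,320,4),crop(im[:,:,::-1].copy(),322,245,4)]))
E
```

```text
[0.6041 0.0233 0.2944] [-0.0515 -0.0352 -0.0743 -0.0012 -0.0375 -0.0956]
[[317.6243 244.0707]
 [317.0189 263.6904]]
```

View pics/c4.png

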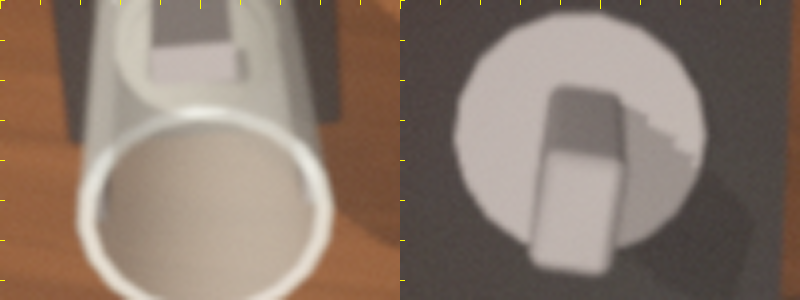

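```bash
python3 - <<'E'
from h import *
import json
c=manip.get_calibration("wrist");c=dict(c);c["view"]=np.array(json.load(open("w2.json")))
px=lambda x,y:(272+x/4,208+y/4.054)
print("flange",onz("wrist",px(180,131),.134,c))
H=onz("wrist",[px(*q) for q in[(145,150),(223,160),(209,273),(130,262)]],.180,c);print(H,H.mean(0))
x=((H[0]+H[1])-(H[2]+H[3]))/2;y=((H[0]+H[3])-(H[1]+H[2]))/2
for v in(x,y):print(np.linalg.norm(v),np.degrees(np.arctan2(v[1],v[0])))
# base edge of handle on flange: bottom of dark face
print(onz("wrist",[px(152,88),px(222,98)],.134,c))
plan([.6255,.0235,.24],None,1)
E
```

```text
flange [[0.6229 0.0248 0.134 ]]
[[0.6133 0.0164 0.18  ]
 [0.6118 0.0307 0.18  ]
 [0.6339 0.0335 0.18  ]
 [0.6353 0.0186 0.18  ]] [0.6236 0.0248 0.18  ]
0.022246888762793092 -173.52309608208668
0.014697212883509222 -84.39233188822018
[[0.6151 0.0168 0.134 ]
 [0.6137 0.0318 0.134 ]]
yaw0 -166.3168962651476 pos [0.6029 0.0208 0.2943] dist/row 0.058843356704734166
[-22.6, -2.8, 54.3, 0.0, 0.0, -0.0, 100.0]
```

```bash
python3 - <<'E'
from h import *
plan([.6235,.0245,.143],-174,5,50)
E
```

```text
yaw0 -166.3168962651476 pos [0.6029 0.0208 0.2943] dist/row 0.03054025309920344
[-4.2, -0.3, 30.3, 0.0, 0.0, 0.0268, 50.0, -4.2, -0.2, 30.3, 0.0, 0.0, 0.0268, 50.0, -4.2, -0.1, 30.3, 0.0, 0.0, 0.0268, 50.0, -4.2, 0.0, 30.3, 0.0, 0.0, 0.0268, 50.0, -4.2, 0.2, 30.3, 0.0, 0.0, 0.0268, 50.0]
```

Call:
{"api": "move_arm", "payload": {
  "commands": [-10,-0.5,20,0,0,0.067,50,-11,-0.5,20,0,0,0.067,50,0,0,28,0,0,0,50,0,0,28,0,0,0,50,0,0,28,0,0,0,50,0,0,28,0,0,0,50,0,0,0,0,0,0,50,0,0,0,0,0,0,50]
}}

```text
clock: 4.25
tool_pos: [0.6228, 0.0201, 0.1442]
tcp_rot: [0.0, -0.05, 0.999, -0.0]
contact_force: [0.6, -0.1, -0.1]
grip_width: 0.0426
grasp_force: 0.0
```

```bash
python3 - <<'E'
from h import *
plan([.6235,.0245,.142],-174,1,50)
im=manip.snapshot("wrist");cv2.imwrite("pics/w3.png",im[:,:,::-1]); print(manip.state()["grip_width"])
c=manip.get_calibration("wrist")
print(proj("wrist",[[.6235,.0245,.18]]))
E
```

```text
yaw0 -174.22040438549897 pos [0.6228 0.0201 0.1442] dist/row 0.004949019616711074
[-1.1, 4.3, 2.2, 0.0, 0.0, -0.0038, 50.0]
0.04271270052055177
[[332.0206 362.7987]]
```

Correct 4 mm sideways, then close.

Call:
{"api": "move_arm", "payload": {
  "commands": [-1,4,2,0,0,0,50,0,0,0,0,0,0,30,0,0,0,0,0,0,10,0,0,0,0,0,0,0,0,0,0,0,0,0,0,0,0,0,0,0,0,0]
}}

```text
clock: 5.05
tool_pos: [0.6234, 0.0249, 0.1418]
tcp_rot: [0.0, -0.051, 0.999, 0.0]
contact_force: [-0.0, 1.3, 4.7]
grip_width: 0.0153
grasp_force: 59.0
```

```bash
python3 - <<'E'
from h import *
s=manip.state();print(s["tool_pos"],s["contact_force"],s["moment"],s["grip_width"],s["grasp_force"])
E
```

```text
[0.6234 0.0249 0.1418] [-0.0398  1.2886  4.7346] [0.2179 0.183  0.0088] 0.01525234241278438 58.95672619342804
```

Call:
{"api": "move_arm", "payload": {
  "commands": [0,0,-2,0,0,0,0,0,0,-8,0,0,0,0,0,0,-20,0,0,0,0,0,0,-25,0,0,0,0,0,0,-25,0,0,0,0,0,0,-25,0,0,0,0,0,0,-15,0,0,0,0,0,0,0,0,0,0,0]
}}

```text
clock: 6.05
tool_pos: [0.6237, 0.0247, 0.2623]
tcp_rot: [0.001, -0.051, 0.999, -0.0]
contact_force: [1.0, -0.3, -1.1]
grip_width: 0.0155
grasp_force: 58.4
```

```bash
python3 - <<'E'
from h import *
import json
s=manip.state();print(s["tool_pos"],s["contact_force"],s["moment"],s["grip_width"],s["grasp_force"])
im=manip.snapshot("wrist");cv2.imwrite("pics/w4.png",im[:,:,::-1])
im2=manip.snapshot("scene");cv2.imwrite("pics/s4.png",im2[:,:,::-1])
p=s["tool_pos"];O=[p[0],p[1],p[2]-.0128]
x=np.array([np.cos(np.radians(5.8)),np.sin(np.radians(5.8)),0])
print(proj("wrist",[O])[0]); u=proj("scene",[O,np.array(O)-[0,0,.1],np.array(O)-[0,0,.1]+.0145*x]);print(u)
a,b=[int(v) for v in u[1]]
cv2.imwrite("pics/c5.png",np.hstack([crop(im[:,:,::-1].copy(),320,370,3),crop(im2[:,:,::-1].copy(),a,b-12,5)]))
E
```

```text
[0.6237 0.0247 0.2623] [ 1.0035 -0.3136 -1.0865] [ 0.0317  0.0184 -0.0228] 0.015468191081020202 58.38686764240265
[320.1124 303.9639]
[[305.4699 204.8362]
 [305.8585 247.4363]
 [300.0966 249.8618]]
```

View pics/c5.png

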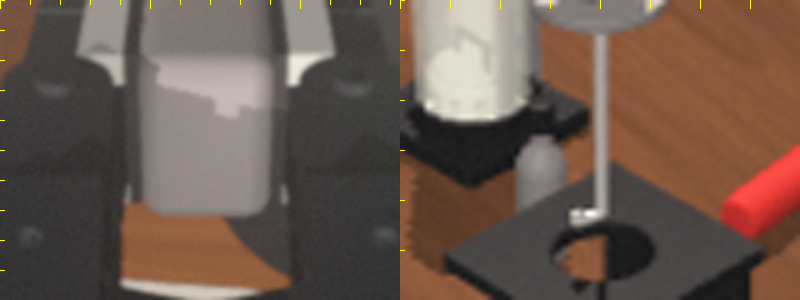

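```bash
python3 - <<'E'
from h import *
T=lambda u,v,x,y:(u-40+x/5,v-30+y/5)
S=lambda x,y:(240+x/5,177+y/5)
print("bar",tri([("top",T(420,262,209.5,148)),("scene",S(198.5,178.5))]))
b=onz("scene",[S(182,170),S(215,187)],.065);print(b,np.degrees(np.arctan2(*(b[0]-b[1])[1::-1])))
print("hole",onz("scene",(305.6,255),.129))
plan([.5131,-.272,.275],-175,6,0)
E
```

```text
bar (array([ 0.533 , -0.2713,  0.0547]), np.float64(0.23725730288703062))
[[ 0.5438 -0.2675  0.065 ]
 [ 0.5371 -0.243   0.065 ]] -74.73524626203707
hole [[0.6233 0.0225 0.129 ]]
yaw0 -174.14587860247119 pos [0.6227 0.0248 0.2604] dist/row 0.0527836496612979
[23.2, -47.3, -2.4, 0.0, 0.0, 0.0025, 0.0, 23.1, -47.4, -2.4, 0.0, 0.0, 0.0025, 0.0, 23.0, -47.5, -2.4, 0.0, 0.0, 0.0025, 0.0, 22.9, -47.5, -2.4, 0.0, 0.0, 0.0025, 0.0, 22.7, -47.6, -2.4, 0.0, 0.0, 0.0025, 0.0, 22.6, -47.6, -2.4, 0.0, 0.0, 0.0025, 0.0]
```

Call:
{"api": "move_arm", "payload": {
  "commands": [12,-24,-2,0,0,-0.006,0,23,-47,-2,0,0,-0.006,0,23,-47,-2,0,0,-0.006,0,23,-48,-2,0,0,-0.006,0,23,-48,-2,0,0,-0.006,0,23,-48,-2,0,0,-0.006,0,11,-24,-2,0,0,-0.006,0,0,0,0,0,0,0,0]
}}

```text
clock: 7.15
tool_pos: [0.5192, -0.2772, 0.2739]
tcp_rot: [-0.001, -0.07, 0.998, 0.001]
contact_force: [0.8, -0.7, -1.0]
grip_width: 0.0154
grasp_force: 58.6
```

Call:
{"api": "move_arm", "payload": {
  "commands": [0,0,0,0,0,0,0,0,0,0,0,0,0,0]
}}

```text
clock: 7.4
tool_pos: [0.5206, -0.2743, 0.2749]
tcp_rot: [-0.0, -0.073, 0.997, 0.0]
contact_force: [-0.1, -0.6, 0.0]
grip_width: 0.0151
grasp_force: 58.6
```

```bash
python3 - <<'E'
from h import *
plan([.5131,-.272,.275],-172,1,0)
W=manip.snapshot("wrist")[:,:,::-1].copy()
S=manip.snapshot("scene")[:,:,::-1].copy(); t=manip.snapshot("top")[:,:,::-1].copy()
print(proj("wrist",[[.5337,-.2706,.132],[.533,-.2713,.055]])); 
def c6(im,u,v):return cv2.resize(im[v-33:v+33,u-44:u+44],(396,300),interpolation=cv2.INTER_CUBIC)
cv2.imwrite("pics/c6.png",np.vstack([np.hstack([c6(S,280,200),c6(t,420,262)]),np.hstack([crop(W,330,300,3,396),c6(cv2.imread("pics/top0.png"),420,262)])]))
E
```

```text
yaw0 -171.6439012527716 pos [ 0.5206 -0.2743  0.2749] dist/row 0.007879731545845134
[7.1, 3.4, -0.1, 0.0, 0.0, 0.0062, 0.0]
[[323.8058 241.0901]
 [322.8555 216.6714]]
```

View pics/c6.png

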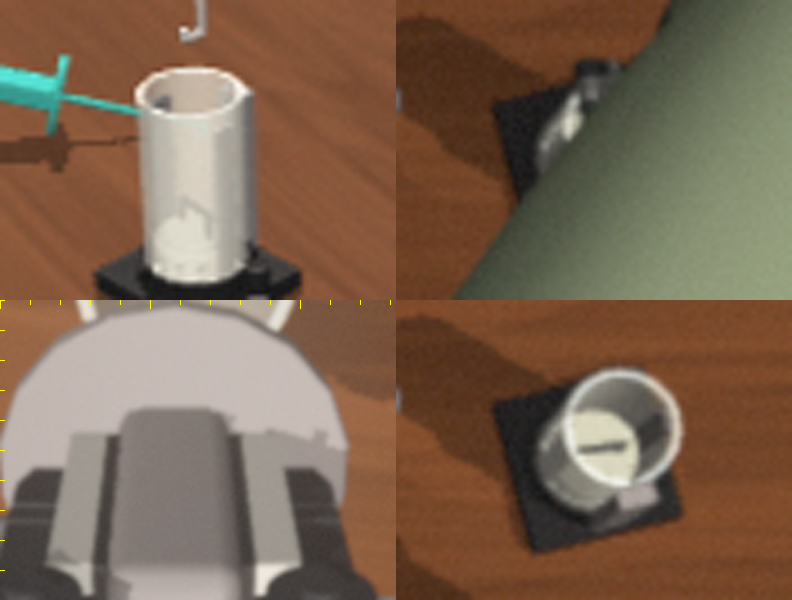

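Call:
{"api": "move_arm", "payload": {
  "commands": [6.8,1.3,0,0,0,0,0,0,0,0,0,0,0,0,0,0,10,0,0,0,0,0,0,15,0,0,0,0,0,0,20,0,0,0,0,0,0,20,0,0,0,0,0,0,10,0,0,0,0,0,0,0,0,0,0,0]
}}

```text
clock: 8.55
tool_pos: [0.5129, -0.275, 0.1991]
tcp_rot: [-0.001, -0.072, 0.997, 0.001]
contact_force: [-1.1, -0.9, -0.8]
grip_width: 0.0152
grasp_force: 58.6
```

Call:
{"api": "move_arm", "payload": {
  "commands": [0,0,3,0,0,0,0,0,0,3,0,0,0,0,0,0,3,0,0,0,0,0,0,3,0,0,0,0]
}}

```text
clock: 9.05
tool_pos: [0.5135, -0.2754, 0.1883]
tcp_rot: [0.0, -0.072, 0.997, -0.0]
contact_force: [0.8, -0.3, -0.7]
grip_width: 0.0152
grasp_force: 58.6
```

```bash
python3 - <<'E'
from h import *
s=manip.state();print(s["tool_pos"],s["contact_force"],s["moment"])
S=manip.snapshot("scene")[:,:,::-1].copy()
a=cv2.resize(S[183:243,240:320],(800,600),interpolation=cv2.INTER_CUBIC);cv2.imwrite("pics/c7.png",a)
E
```

```text
[ 0.5135 -0.2754  0.1883] [ 0.752  -0.3185 -0.687 ] [0.0286 0.011  0.0102]
```

View pics/c7.png

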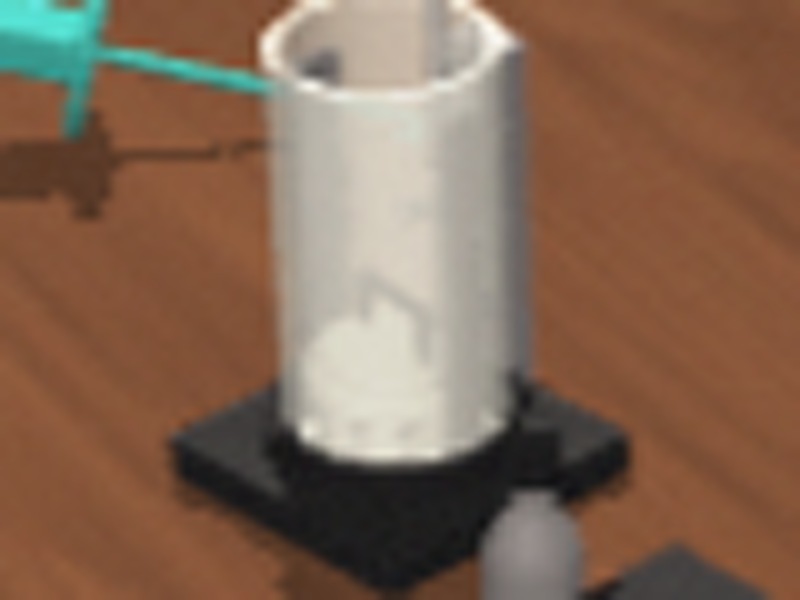

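Call:
{"api": "move_arm", "payload": {
  "commands": [0,0,2,0,0,0,0,0,0,2,0,0,0,0,0,0,2,0,0,0,0]
}}

```text
clock: 9.48
tool_pos: [0.5135, -0.2754, 0.1821]
tcp_rot: [-0.0, -0.072, 0.997, -0.0]
contact_force: [-0.5, 0.6, -0.9]
grip_width: 0.015
grasp_force: 58.6
```

Call:
{"api": "move_arm", "payload": {
  "commands": [0,0,2,0,0,0,0,0,0,2,0,0,0,0,0,0,1,0,0,0,0]
}}

```text
clock: 9.85
tool_pos: [0.5134, -0.2753, 0.1771]
tcp_rot: [-0.0, -0.072, 0.997, 0.0]
contact_force: [0.2, 0.9, -0.2]
grip_width: 0.0151
grasp_force: 58.6
```

Call:
{"api": "move_arm", "payload": {
  "commands": [0,0,1.5,0,0,0,0,0,0,1.5,0,0,0,0,0,0,1,0,0,0,0]
}}

```text
clock: 10.22
tool_pos: [0.5135, -0.2753, 0.1732]
tcp_rot: [-0.0, -0.072, 0.997, 0.0]
contact_force: [-0.2, -0.4, -0.7]
grip_width: 0.0152
grasp_force: 58.6
```

Call:
{"api": "move_arm", "payload": {
  "commands": [0,0,1,0,0,0,0,0,0,1,0,0,0,0,0,0,1,0,0,0,0]
}}

```text
clock: 10.6
tool_pos: [0.5135, -0.2753, 0.1702]
tcp_rot: [-0.0, -0.072, 0.997, 0.0]
contact_force: [-0.9, 0.5, -0.6]
grip_width: 0.015
grasp_force: 58.6
```

Call:
{"api": "move_arm", "payload": {
  "commands": [0,0,1,0,0,0,0,0,0,1,0,0,0,0]
}}

```text
clock: 10.85
tool_pos: [0.5135, -0.2754, 0.1682]
tcp_rot: [0.0, -0.072, 0.997, 0.0]
contact_force: [0.0, 0.3, -0.8]
grip_width: 0.0154
grasp_force: 58.6
```

Call:
{"api": "move_arm", "payload": {
  "commands": [0,0,1,0,0,0,0,0,0,1,0,0,0,0]
}}

```text
clock: 11.1
tool_pos: [0.5135, -0.2753, 0.1662]
tcp_rot: [-0.0, -0.072, 0.997, -0.0]
contact_force: [0.1, -0.3, -1.5]
grip_width: 0.0153
grasp_force: 58.6
```

Call:
{"api": "move_arm", "payload": {
  "commands": [0,0,1,0,0,0,0,0,0,1,0,0,0,0]
}}

```text
clock: 11.35
tool_pos: [0.5135, -0.2753, 0.1642]
tcp_rot: [-0.0, -0.072, 0.997, 0.0]
contact_force: [-0.4, 0.2, -0.6]
grip_width: 0.0151
grasp_force: 58.6
```

Call:
{"api": "move_arm", "payload": {
  "commands": [0,0,1,0,0,0,0,0,0,1,0,0,0,0]
}}

```text
clock: 11.6
tool_pos: [0.5135, -0.2754, 0.1622]
tcp_rot: [0.0, -0.072, 0.997, -0.0]
contact_force: [-0.1, -0.3, -0.7]
grip_width: 0.0155
grasp_force: 58.6
```

Call:
{"api": "move_arm", "payload": {
  "commands": [0,0,1,0,0,0,0,0,0,1,0,0,0,0]
}}

```text
clock: 11.85
tool_pos: [0.5135, -0.2754, 0.1602]
tcp_rot: [0.0, -0.072, 0.997, -0.0]
contact_force: [0.1, -0.1, -0.8]
grip_width: 0.0153
grasp_force: 58.6
```

Call:
{"api": "move_arm", "payload": {
  "commands": [0,0,1,0,0,0,0,0,0,1,0,0,0,0]
}}

```text
clock: 12.1
tool_pos: [0.5135, -0.2753, 0.1582]
tcp_rot: [0.0, -0.072, 0.997, 0.0]
contact_force: [0.6, 0.8, -1.7]
grip_width: 0.0154
grasp_force: 58.6
```

Call:
{"api": "move_arm", "payload": {
  "commands": [0,0,0.7,0,0,0,0,0,0,0.3,0,0,0,0]
}}

```text
clock: 12.35
tool_pos: [0.5135, -0.2753, 0.1572]
tcp_rot: [-0.0, -0.072, 0.997, 0.0]
contact_force: [-0.4, -0.7, -1.0]
grip_width: 0.0154
grasp_force: 58.6
```

Call:
{"api": "move_arm", "payload": {
  "commands": [0,0,0.7,0,0,0,0,0,0,0.3,0,0,0,0]
}}

```text
clock: 12.6
tool_pos: [0.5135, -0.2753, 0.1562]
tcp_rot: [-0.0, -0.072, 0.997, 0.0]
contact_force: [0.4, 0.5, -0.8]
grip_width: 0.0152
grasp_force: 58.6
```

Call:
{"api": "move_arm", "payload": {
  "commands": [0,0,0.7,0,0,0,0,0,0,0.3,0,0,0,0]
}}

```text
clock: 12.85
tool_pos: [0.5136, -0.2754, 0.1556]
tcp_rot: [0.0, -0.072, 0.997, -0.0]
contact_force: [-1.1, 0.3, 2.7]
grip_width: 0.0155
grasp_force: 59.1
```

Call:
{"api": "move_arm", "payload": {
  "commands": [0,0,0.7,0,0,0,0,0,0,0.3,0,0,0,0]
}}

```text
clock: 13.1
tool_pos: [0.5137, -0.2755, 0.1554]
tcp_rot: [0.0, -0.072, 0.997, -0.0]
contact_force: [-2.7, 1.2, 7.8]
grip_width: 0.0152
grasp_force: 59.9
```

Call:
{"api": "move_arm", "payload": {
  "commands": [0,0,-2,0,0,0,0,0,0,-1.5,0,0,0,0,0,0,0,0,0,0,0]
}}

```text
clock: 13.48
tool_pos: [0.5135, -0.2754, 0.1576]
tcp_rot: [-0.0, -0.072, 0.997, 0.0]
contact_force: [0.6, -0.1, -1.1]
grip_width: 0.0153
grasp_force: 58.6
```

Call:
{"api": "move_arm", "payload": {
  "commands": [-1.5,0,0,0,0,0,0,-1.5,0,0,0,0,0,0,-1,0,0,0,0,0,0]
}}

```text
clock: 13.85
tool_pos: [0.5176, -0.2747, 0.1577]
tcp_rot: [-0.0, -0.072, 0.997, 0.0]
contact_force: [-0.5, -0.5, -1.3]
grip_width: 0.0152
grasp_force: 58.6
```

Call:
{"api": "move_arm", "payload": {
  "commands": [-1,0,0,0,0,0,0,-1,0,0,0,0,0,0]
}}

```text
clock: 14.1
tool_pos: [0.5195, -0.2745, 0.1578]
tcp_rot: [-0.0, -0.072, 0.997, -0.0]
contact_force: [-0.2, -0.2, -0.7]
grip_width: 0.0154
grasp_force: 58.6
```

Call:
{"api": "move_arm", "payload": {
  "commands": [-1.5,0,0,0,0,0,0,-1.5,0,0,0,0,0,0]
}}

```text
clock: 14.35
tool_pos: [0.5225, -0.2741, 0.1578]
tcp_rot: [0.0, -0.072, 0.997, -0.0]
contact_force: [-1.2, -0.4, -1.2]
grip_width: 0.0152
grasp_force: 58.6
```

Call:
{"api": "move_arm", "payload": {
  "commands": [-1.5,0,0,0,0,0,0,-1,0,0,0,0,0,0]
}}

```text
clock: 14.6
tool_pos: [0.525, -0.2737, 0.1578]
tcp_rot: [0.0, -0.072, 0.997, -0.0]
contact_force: [1.4, 0.1, -1.0]
grip_width: 0.0153
grasp_force: 58.6
```

Call:
{"api": "move_arm", "payload": {
  "commands": [-1.5,0,0,0,0,0,0,-1,0,0,0,0,0,0]
}}

```text
clock: 14.85
tool_pos: [0.5274, -0.2733, 0.1578]
tcp_rot: [-0.0, -0.072, 0.997, 0.0]
contact_force: [-1.1, -0.1, -1.1]
grip_width: 0.0152
grasp_force: 58.6
```

Call:
{"api": "move_arm", "payload": {
  "commands": [-0.7,0,0,0,0,0,0,-0.3,0,0,0,0,0,0]
}}

```text
clock: 15.1
tool_pos: [0.5284, -0.2732, 0.1578]
tcp_rot: [-0.0, -0.072, 0.997, -0.0]
contact_force: [-0.8, 0.3, -1.6]
grip_width: 0.0155
grasp_force: 58.6
```

Call:
{"api": "move_arm", "payload": {
  "commands": [-0.7,0,0,0,0,0,0,-0.3,0,0,0,0,0,0]
}}

```text
clock: 15.35
tool_pos: [0.529, -0.2731, 0.1577]
tcp_rot: [-0.0, -0.072, 0.997, -0.0]
contact_force: [-1.3, -0.7, -0.7]
grip_width: 0.0154
grasp_force: 58.7
```

Call:
{"api": "move_arm", "payload": {
  "commands": [2,0,0,0,0,0,0,0,0,-2,0,0,0,0,0,0,-2,0,0,0,0]
}}

```text
clock: 15.72
tool_pos: [0.5275, -0.2734, 0.162]
tcp_rot: [0.0, -0.072, 0.997, -0.0]
contact_force: [-0.6, -0.8, -1.2]
grip_width: 0.0156
grasp_force: 58.7
```

Call:
{"api": "move_arm", "payload": {
  "commands": [0,0,-1,0,0,0,0,0,0,-1,0,0,0,0]
}}

```text
clock: 15.98
tool_pos: [0.5274, -0.2733, 0.1637]
tcp_rot: [0.0, -0.072, 0.997, 0.0]
contact_force: [0.1, -0.4, -4.4]
grip_width: 0.0156
grasp_force: 58.4
```

Call:
{"api": "move_arm", "payload": {
  "commands": [0,0,-0.7,0,0,0,0,0,0,-0.3,0,0,0,0]
}}

```text
clock: 16.23
tool_pos: [0.5271, -0.2731, 0.1641]
tcp_rot: [-0.0, -0.072, 0.997, 0.0]
contact_force: [1.0, -0.4, -6.8]
grip_width: 0.0154
grasp_force: 58.5
```

Call:
{"api": "move_arm", "payload": {
  "commands": [0,0,-0.7,0,0,0,0,0,0,-0.3,0,0,0,0]
}}

```text
clock: 16.48
tool_pos: [0.5268, -0.273, 0.1651]
tcp_rot: [-0.001, -0.072, 0.997, 0.0]
contact_force: [1.9, -0.2, -9.0]
grip_width: 0.0152
grasp_force: 58.5
```

Call:
{"api": "move_arm", "payload": {
  "commands": [0,0,-0.7,0,0,0,0,0,0,-0.3,0,0,0,0]
}}

```text
clock: 16.73
tool_pos: [0.5269, -0.2732, 0.1664]
tcp_rot: [-0.001, -0.072, 0.997, 0.0]
contact_force: [0.8, -1.2, -8.9]
grip_width: 0.0152
grasp_force: 58.5
```

Call:
{"api": "move_arm", "payload": {
  "commands": [0,0,-1.5,0,0,0,0,0,0,-2,0,0,0,0,0,0,-2,0,0,0,0,0,0,-2,0,0,0,0]
}}

```text
clock: 17.23
tool_pos: [0.5273, -0.2732, 0.1744]
tcp_rot: [-0.0, -0.072, 0.997, 0.0]
contact_force: [-0.6, 0.5, -9.0]
grip_width: 0.0156
grasp_force: 58.5
```

Call:
{"api": "move_arm", "payload": {
  "commands": [0,0,-3,0,0,0,0,0,0,-3,0,0,0,0,0,0,-3,0,0,0,0,0,0,-3,0,0,0,0]
}}

```text
clock: 17.73
tool_pos: [0.5273, -0.2733, 0.1865]
tcp_rot: [-0.0, -0.072, 0.997, 0.0]
contact_force: [-0.2, -0.4, -9.6]
grip_width: 0.0153
grasp_force: 58.5
```

Call:
{"api": "move_arm", "payload": {
  "commands": [0,0,-4,0,0,0,0,0,0,-4,0,0,0,0,0,0,-4,0,0,0,0,0,0,-4,0,0,0,0,0,0,-4,0,0,0,0,0,0,-4,0,0,0,0]
}}

```text
clock: 18.48
tool_pos: [0.5273, -0.2733, 0.2105]
tcp_rot: [-0.0, -0.072, 0.997, 0.0]
contact_force: [0.0, -0.2, -9.6]
grip_width: 0.0155
grasp_force: 58.5
```

Call:
{"api": "move_arm", "payload": {
  "commands": [0,0,-4,0,0,0,0,0,0,-4,0,0,0,0,0,0,-4,0,0,0,0,0,0,-4,0,0,0,0,0,0,-4,0,0,0,0,0,0,-4,0,0,0,0,0,0,-4,0,0,0,0]
}}

```text
clock: 19.35
tool_pos: [0.5274, -0.2733, 0.2386]
tcp_rot: [0.0, -0.072, 0.997, -0.0]
contact_force: [-0.7, 0.0, -9.4]
grip_width: 0.0154
grasp_force: 58.6
```

Call:
{"api": "move_arm", "payload": {
  "commands": [0,0,-2,0,0,0,0,0,0,-2,0,0,0,0,0,0,-2,0,0,0,0,0,0,-2,0,0,0,0,0,0,-2,0,0,0,0,0,0,-2,0,0,0,0,0,0,-2,0,0,0,0]
}}

```text
clock: 20.23
tool_pos: [0.5273, -0.2734, 0.2524]
tcp_rot: [0.0, -0.072, 0.997, -0.0]
contact_force: [-0.1, -0.0, -9.7]
grip_width: 0.0159
grasp_force: 58.6
```

Call:
{"api": "move_arm", "payload": {
  "commands": [0,0,-2,0,0,0,0,0,0,-2,0,0,0,0,0,0,-2,0,0,0,0,0,0,-2,0,0,0,0,0,0,-2,0,0,0,0,0,0,-2,0,0,0,0,0,0,-2,0,0,0,0,0,0,-2,0,0,0,0]
}}

```text
clock: 21.22
tool_pos: [0.5274, -0.2733, 0.2684]
tcp_rot: [0.0, -0.072, 0.997, 0.0]
contact_force: [-0.8, 1.1, -8.7]
grip_width: 0.0153
grasp_force: 58.7
```

Call:
{"api": "move_arm", "payload": {
  "commands": [0,0,-2,0,0,0,0,0,0,-2,0,0,0,0,0,0,-2,0,0,0,0,0,0,-3,0,0,0,0,0,0,-5,0,0,0,0,0,0,-6,0,0,0,0,0,0,-6,0,0,0,0,0,0,-6,0,0,0,0]
}}

```text
clock: 22.22
tool_pos: [0.5274, -0.2734, 0.3008]
tcp_rot: [0.0, -0.072, 0.997, -0.0]
contact_force: [-0.2, -0.7, -2.0]
grip_width: 0.0155
grasp_force: 59.7
```

Call:
{"api": "move_arm", "payload": {
  "commands": [0,0,-6,0,0,0,0,0,0,-6,0,0,0,0,0,0,-2,0,0,0,0,0,0,0,0,0,0,0]
}}

```text
clock: 22.72
tool_pos: [0.5274, -0.2734, 0.3144]
tcp_rot: [0.0, -0.072, 0.997, -0.0]
contact_force: [-0.4, 1.5, -1.8]
grip_width: 0.0153
grasp_force: 59.7
```

```bash
python3 - <<'E'
from h import *
s=manip.state();print(s["tool_pos"],s["contact_force"])
S=manip.snapshot("scene")[:,:,::-1].copy()
p=s["tool_pos"]; u=proj("scene",[p-[0,0,.113]])[0].astype(int);print(u)
cv2.imwrite("pics/c8.png",np.hstack([crop(S,u[0],u[1]+10,3)]))
plan([.53,.267,.315],None,11,0)
E
```

```text
[ 0.5274 -0.2734  0.3144] [-0.3851  1.4979 -1.8234]
[278 161]
yaw0 -171.738394938479 pos [ 0.5273 -0.2733  0.3142] dist/row 0.049119974124978
[-7.3, 48.6, -0.1, 0.0, 0.0, -0.0, 0.0, -7.3, 48.6, -0.1, 0.0, 0.0, -0.0, 0.0, -7.3, 48.6, -0.1, 0.0, 0.0, -0.0, 0.0, -7.3, 48.6, -0.1, 0.0, 0.0, -0.0, 0.0, -7.3, 48.6, -0.1, 0.0, 0.0, -0.0, 0.0, -7.3, 48.6, -0.1, 0.0, 0.0, -0.0, 0.0, -7.3, 48.6, -0.1, 0.0, 0.0, -0.0, 0.0, -7.3, 48.6, -0.1, 0.0, 0.0, -0.0, 0.0, -7.3, 48.6, -0.1, 0.0, 0.0, -0.0, 0.0, -7.3, 48.6, -0.1, 0.0, 0.0, -0.0, 0.0, -7.3, 48.6, -0.1, 0.0, 0.0, -0.0, 0.0]
```

View pics/c8.png

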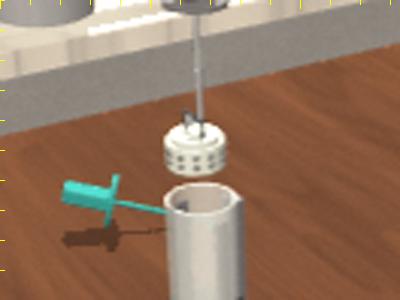

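Call:
{"api": "move_arm", "payload": {
  "commands": [-0.7,4,0,0,0,0,0,-1.3,8,0,0,0,0,0,-2.2,13,0,0,0,0,0,-3,18,0,0,0,0,0,-3.7,22,0,0,0,0,0,-4.2,25,0,0,0,0,0,-4.2,25,0,0,0,0,0,-4.2,25,0,0,0,0,0]
}}

```text
clock: 23.78
tool_pos: [0.5303, -0.1292, 0.3145]
tcp_rot: [0.0, -0.073, 0.997, 0.0]
contact_force: [0.4, 0.2, -2.4]
grip_width: 0.0152
grasp_force: 59.7
```

Call:
{"api": "move_arm", "payload": {
  "commands": [-4.2,25,0,0,0,0,0,-4.2,25,0,0,0,0,0,-4.2,25,0,0,0,0,0,-4.2,25,0,0,0,0,0,-4.2,25,0,0,0,0,0,-4.2,25,0,0,0,0,0,-4.2,25,0,0,0,0,0,-4.2,25,0,0,0,0,0]
}}

```text
clock: 24.78
tool_pos: [0.5343, 0.0734, 0.3145]
tcp_rot: [0.0, -0.073, 0.997, 0.0]
contact_force: [-0.2, -0.5, -1.9]
grip_width: 0.0153
grasp_force: 59.7
```

Call:
{"api": "move_arm", "payload": {
  "commands": [-4.2,25,0,0,0,0,0,-4.2,25,0,0,0,0,0,-4.2,25,0,0,0,0,0,-4.2,25,0,0,0,0,0,-4.2,25,0,0,0,0,0,-3.7,22,0,0,0,0,0,-3,18,0,0,0,0,0,-2,12,0,0,0,0,0]
}}

```text
clock: 25.78
tool_pos: [0.5384, 0.2522, 0.3143]
tcp_rot: [0.0, -0.073, 0.997, -0.0]
contact_force: [0.3, 0.3, -2.3]
grip_width: 0.0152
grasp_force: 59.7
```

Call:
{"api": "move_arm", "payload": {
  "commands": [-1.3,8,0,0,0,0,0,-0.7,4,0,0,0,0,0,0,2.7,0,0,0,0,0,0,0,0,0,0,0,0,0,0,0,0,0,0,0]
}}

```text
clock: 26.4
tool_pos: [0.5389, 0.2652, 0.3143]
tcp_rot: [-0.0, -0.072, 0.997, -0.0]
contact_force: [0.1, 0.1, -1.8]
grip_width: 0.0149
grasp_force: 59.7
```

```bash
python3 - <<'E'
from h import *
s=manip.state();print(s["tool_pos"],s["contact_force"],s["clock"],s["joints"])
plan([.5395,.266,.19],None,1,0)
E
```

```text
[0.5389 0.2652 0.3143] [ 0.1258  0.1375 -1.7902] 26.4 [ 0.3346  0.3873  0.1077  1.2912 -0.0001  0.1909]
yaw0 -171.76957179142153 pos [0.5389 0.2652 0.3143] dist/row 0.12431252368148953
[-0.7, 0.7, 124.3, 0.0, 0.0, -0.0, 0.0]
```

Call:
{"api": "move_arm", "payload": {
  "commands": [0,0,5,0,0,0,0,0,0,10,0,0,0,0,0,0,20,0,0,0,0,0,0,25,0,0,0,0,0,0,25,0,0,0,0,0,0,20,0,0,0,0,0,0,12,0,0,0,0,0,0,8,0,0,0,0]
}}

```text
clock: 27.4
tool_pos: [0.5386, 0.2655, 0.1885]
tcp_rot: [-0.0, -0.072, 0.997, -0.0]
contact_force: [0.1, -0.3, -1.1]
grip_width: 0.0153
grasp_force: 59.7
```

Call:
{"api": "move_arm", "payload": {
  "commands": [0,0,4,0,0,0,0,0,0,2,0,0,0,0,0,0,1.5,0,0,0,0,0,0,1,0,0,0,0]
}}

```text
clock: 27.9
tool_pos: [0.539, 0.2657, 0.1811]
tcp_rot: [0.0, -0.072, 0.997, 0.0]
contact_force: [-0.4, 0.7, -2.1]
grip_width: 0.0152
grasp_force: 59.7
```

```bash
python3 - <<'E'
from h import *
s=manip.state();print(s["tool_pos"],s["contact_force"])
S=manip.snapshot("scene")[:,:,::-1].copy()
p=s["tool_pos"];u=proj("scene",[p-[0,0,.13]])[0].astype(int);print(u)
x0,y0=u[0]-60,u[1]-45;print(x0,y0)
cv2.imwrite("pics/c9.png",cv2.resize(S[y0:y0+90,x0:x0+120],(800,600),interpolation=cv2.INTER_CUBIC))
E
```

```text
[0.539  0.2657 0.1811] [-0.3786  0.748  -2.1074]
[409 339]
349 294
```

View pics/c9.png

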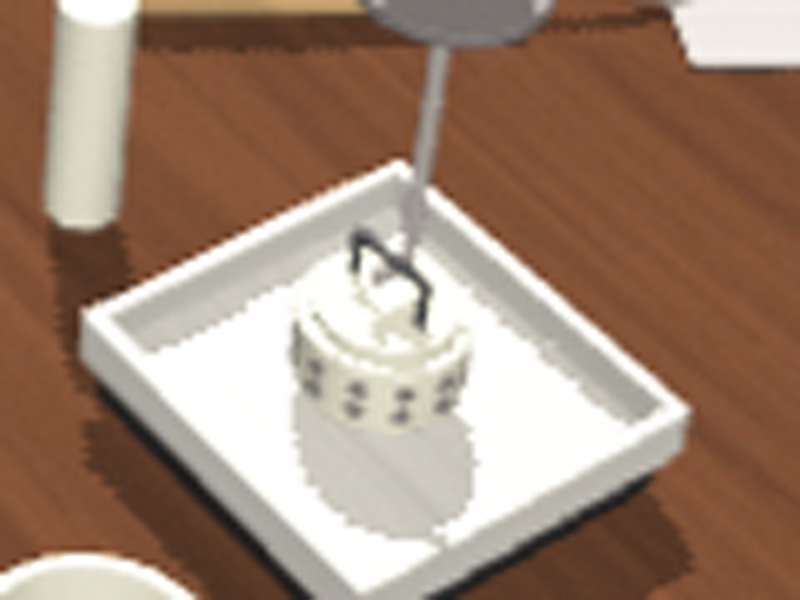

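Call:
{"api": "move_arm", "payload": {
  "commands": [0,0,1,0,0,0,0,0,0,1,0,0,0,0,0,0,1,0,0,0,0,0,0,1,0,0,0,0,0,0,1,0,0,0,0,0,0,1,0,0,0,0,0,0,1,0,0,0,0,0,0,1,0,0,0,0]
}}

```text
clock: 28.95
tool_pos: [0.5388, 0.2656, 0.1727]
tcp_rot: [0.0, -0.072, 0.997, -0.0]
contact_force: [-0.1, -0.5, -2.7]
grip_width: 0.0155
grasp_force: 59.7
```

Call:
{"api": "move_arm", "payload": {
  "commands": [0,0,1,0,0,0,0,0,0,1,0,0,0,0,0,0,1,0,0,0,0,0,0,1,0,0,0,0]
}}

```text
clock: 29.45
tool_pos: [0.539, 0.2657, 0.1689]
tcp_rot: [0.0, -0.072, 0.997, 0.0]
contact_force: [0.3, -0.3, -0.8]
grip_width: 0.0154
grasp_force: 59.8
```

Call:
{"api": "move_arm", "payload": {
  "commands": [0,0,1,0,0,0,0,0,0,1,0,0,0,0,0,0,1,0,0,0,0,0,0,0,0,0,0,0]
}}

```text
clock: 29.95
tool_pos: [0.5387, 0.2656, 0.1657]
tcp_rot: [-0.0, -0.072, 0.997, -0.0]
contact_force: [0.2, -0.2, -0.9]
grip_width: 0.0151
grasp_force: 59.8
```

Call:
{"api": "move_arm", "payload": {
  "commands": [0,0,1,0,0,0,0,0,0,1,0,0,0,0]
}}

```text
clock: 30.2
tool_pos: [0.5388, 0.2656, 0.1637]
tcp_rot: [0.0, -0.072, 0.997, 0.0]
contact_force: [0.2, -0.0, -0.6]
grip_width: 0.0158
grasp_force: 59.8
```

Call:
{"api": "move_arm", "payload": {
  "commands": [0,0,0.7,0,0,0,0,0,0,0.3,0,0,0,0]
}}

```text
clock: 30.45
tool_pos: [0.5388, 0.2656, 0.1629]
tcp_rot: [0.0, -0.072, 0.997, 0.0]
contact_force: [-0.3, 0.0, 1.6]
grip_width: 0.0154
grasp_force: 59.8
```

Call:
{"api": "move_arm", "payload": {
  "commands": [0,0,0.7,0,0,0,0,0,0,0.3,0,0,0,0]
}}

```text
clock: 30.7
tool_pos: [0.539, 0.2657, 0.1627]
tcp_rot: [0.0, -0.072, 0.997, 0.0]
contact_force: [-2.4, -0.4, 7.2]
grip_width: 0.0151
grasp_force: 60.9
```

Call:
{"api": "move_arm", "payload": {
  "commands": [0,0,-2,0,0,0,0,0,0,-1.3,0,0,0,0,0,0,0,0,0,0,0]
}}

```text
clock: 31.08
tool_pos: [0.5388, 0.2656, 0.165]
tcp_rot: [-0.0, -0.072, 0.997, -0.0]
contact_force: [-0.2, 0.7, -0.4]
grip_width: 0.0154
grasp_force: 60.0
```

Call:
{"api": "move_arm", "payload": {
  "commands": [1,0,0,0,0,0,0,1,0,0,0,0,0,0,1,0,0,0,0,0,0,1,0,0,0,0,0,0]
}}

```text
clock: 31.58
tool_pos: [0.5348, 0.265, 0.165]
tcp_rot: [-0.0, -0.072, 0.997, -0.0]
contact_force: [-0.5, -0.3, -0.8]
grip_width: 0.0155
grasp_force: 60.0
```

Call:
{"api": "move_arm", "payload": {
  "commands": [1,0,0,0,0,0,0,1,0,0,0,0,0,0,1,0,0,0,0,0,0,1,0,0,0,0,0,0]
}}

```text
clock: 32.08
tool_pos: [0.5308, 0.2645, 0.1651]
tcp_rot: [0.0, -0.072, 0.997, -0.0]
contact_force: [-0.0, -0.8, -1.0]
grip_width: 0.0154
grasp_force: 60.0
```

Call:
{"api": "move_arm", "payload": {
  "commands": [1.5,0,0,0,0,0,0,2,0,0,0,0,0,0,2,0,0,0,0,0,0,2,0,0,0,0,0,0,1.5,0,0,0,0,0,0]
}}

```text
clock: 32.7
tool_pos: [0.5219, 0.2632, 0.1651]
tcp_rot: [0.0, -0.072, 0.997, 0.0]
contact_force: [-0.1, 0.2, -0.0]
grip_width: 0.0153
grasp_force: 60.0
```

```bash
python3 - <<'E'
from h import *
s=manip.state();print(s["tool_pos"],s["contact_force"])
S=manip.snapshot("scene")[:,:,::-1].copy();cv2.imwrite("pics/s10.png",S)
a=cv2.resize(cv2.imread("pics/c9.png"),(120,90),interpolation=cv2.INTER_AREA)  # origin 349,294
t=a[46:66,42:72]
m=cv2.matchTemplate(S[294:394,349:469],t,cv2.TM_CCOEFF_NORMED);_,v,_,l=cv2.minMaxLoc(m);print(v,np.array(l)-[42,46])
f=proj("scene",[[.5463,.2666,.025],[.5463,.2666,.02],[.5463-.0158,.2666-.0023,.02]]);print(f-f[0])
E
```

```text
[0.5219 0.2632 0.1651] [-0.1058  0.166  -0.016 ]
0.8681048154830933 [0 4]
[[ 0.      0.    ]
 [-0.2831  1.8414]
 [ 5.3323 -2.0641]]
```

Call:
{"api": "move_arm", "payload": {
  "commands": [0,0,-2,0,0,0,0,0,0,-5,0,0,0,0,0,0,-10,0,0,0,0,0,0,-20,0,0,0,0,0,0,-25,0,0,0,0,0,0,-25,0,0,0,0,0,0,-18,0,0,0,0,0,0,-5,0,0,0,0]
}}

```text
clock: 33.75
tool_pos: [0.5228, 0.2634, 0.2771]
tcp_rot: [0.002, -0.072, 0.997, 0.0]
contact_force: [-0.8, -0.4, -0.3]
grip_width: 0.0156
grasp_force: 59.9
```

```bash
python3 - <<'E'
from h import *
plan([.6233,.0235,.275],-174.2,8,0)
S=manip.snapshot("scene")[:,:,::-1].copy();a=cv2.imread("pics/s10.png")
t=a[344:364,391:421];m=cv2.matchTemplate(S[294:394,349:469],t,cv2.TM_CCOEFF_NORMED);_,v,_,l=cv2.minMaxLoc(m);print(v,np.array(l)-[42,50])
E
```

```text
yaw0 -171.73722967525524 pos [0.5228 0.2634 0.2771] dist/row 0.0325174418662129
[-8.1, -31.5, 0.3, 0.0, 0.0, 0.0054, 0.0, -8.3, -31.4, 0.3, 0.0, 0.0, 0.0054, 0.0, -8.5, -31.4, 0.3, 0.0, 0.0, 0.0054, 0.0, -8.6, -31.4, 0.3, 0.0, 0.0, 0.0054, 0.0, -8.8, -31.3, 0.3, 0.0, 0.0, 0.0054, 0.0, -9.0, -31.3, 0.3, 0.0, 0.0, 0.0054, 0.0, -9.1, -31.2, 0.3, 0.0, 0.0, 0.0054, 0.0, -9.3, -31.2, 0.3, 0.0, 0.0, 0.0054, 0.0]
0.9927854537963867 [0 0]
```

Call:
{"api": "move_arm", "payload": {
  "commands": [-4,-16,0,0,0,0,0,-9,-35,0,0,0,0,0,-12,-46,0,0,0,0,0,-12,-46,0,0,0,0,0,-12,-46,0,0,0,0,0,-9,-35,0,0,0,0,0,-5,-20,0,0,0,0,0,-2,-8,0,0,0,0,0]
}}

```text
clock: 34.8
tool_pos: [0.6224, 0.0219, 0.2743]
tcp_rot: [-0.001, -0.071, 0.997, 0.0]
contact_force: [0.7, 0.8, -1.4]
grip_width: 0.0156
grasp_force: 59.8
```

Call:
{"api": "move_arm", "payload": {
  "commands": [0,0,0,0,0,0,0,0,0,0,0,0,0,0]
}}

```text
clock: 35.05
tool_pos: [0.6221, 0.0243, 0.2751]
tcp_rot: [-0.0, -0.073, 0.997, 0.0]
contact_force: [-0.6, -0.1, -0.9]
grip_width: 0.0151
grasp_force: 59.8
```

```bash
python3 - <<'E'
from h import *
plan([.6233,.0235,.275],None,1,0)
E
```

```text
yaw0 -171.65049722195494 pos [0.6221 0.0243 0.2751] dist/row 0.001421481908198514
[-1.0, -1.0, 0.1, 0.0, 0.0, -0.0, 0.0]
```

Call:
{"api": "move_arm", "payload": {
  "commands": [-1,-1,0,0,0,0,0,0,0,8,0,0,0,0,0,0,10,0,0,0,0,0,0,10,0,0,0,0,0,0,10,0,0,0,0,0,0,5,0,0,0,0]
}}

```text
clock: 35.8
tool_pos: [0.6232, 0.0223, 0.231]
tcp_rot: [-0.001, -0.072, 0.997, 0.0]
contact_force: [1.2, -0.6, -0.4]
grip_width: 0.0154
grasp_force: 59.8
```

Call:
{"api": "move_arm", "payload": {
  "commands": [0,0,10,0,0,0,0,0,0,15,0,0,0,0,0,0,15,0,0,0,0,0,0,15,0,0,0,0,0,0,15,0,0,0,0,0,0,7,0,0,0,0,0,0,3,0,0,0,0,0,0,0,0,0,0,0]
}}

```text
clock: 36.8
tool_pos: [0.6239, 0.0223, 0.1522]
tcp_rot: [0.0, -0.072, 0.997, -0.0]
contact_force: [-0.6, 0.1, -0.9]
grip_width: 0.0151
grasp_force: 59.8
```

Call:
{"api": "move_arm", "payload": {
  "commands": [0,0,2,0,0,0,0,0,0,2,0,0,0,0,0,0,2,0,0,0,0]
}}

```text
clock: 37.17
tool_pos: [0.6237, 0.0223, 0.1461]
tcp_rot: [0.0, -0.072, 0.997, -0.0]
contact_force: [0.3, 0.4, -1.2]
grip_width: 0.0156
grasp_force: 59.8
```

Call:
{"api": "move_arm", "payload": {
  "commands": [0,0,1,0,0,0,0,0,0,1,0,0,0,0,0,0,0.5,0,0,0,0]
}}

```text
clock: 37.55
tool_pos: [0.6236, 0.0223, 0.1435]
tcp_rot: [-0.0, -0.072, 0.997, 0.0]
contact_force: [0.5, 0.5, -0.7]
grip_width: 0.0156
grasp_force: 59.8
```

Call:
{"api": "move_arm", "payload": {
  "commands": [0,0,0.7,0,0,0,0,0,0,0.3,0,0,0,0]
}}

```text
clock: 37.8
tool_pos: [0.6237, 0.0223, 0.1425]
tcp_rot: [-0.0, -0.072, 0.997, 0.0]
contact_force: [-0.4, 0.3, -0.1]
grip_width: 0.0154
grasp_force: 59.8
```

Call:
{"api": "move_arm", "payload": {
  "commands": [0,0,0.7,0,0,0,0,0,0,0.3,0,0,0,0]
}}

```text
clock: 38.05
tool_pos: [0.6237, 0.0223, 0.1418]
tcp_rot: [0.0, -0.072, 0.997, -0.0]
contact_force: [-1.5, -0.6, 2.4]
grip_width: 0.0154
grasp_force: 60.3
```

Call:
{"api": "move_arm", "payload": {
  "commands": [0,0,0,0,0,0,10,0,0,0,0,0,0,25,0,0,0,0,0,0,50,0,0,0,0,0,0,50,0,0,0,0,0,0,50,0,0,0,0,0,0,50]
}}

```text
clock: 38.8
tool_pos: [0.6237, 0.0223, 0.1416]
tcp_rot: [-0.0, -0.072, 0.997, 0.0]
contact_force: [-0.0, -0.2, -0.8]
grip_width: 0.0429
grasp_force: 0.0
```

Call:
{"api": "move_arm", "payload": {
  "commands": [0,0,-5,0,0,0,50,0,0,-15,0,0,0,50,0,0,-25,0,0,0,50,0,0,-30,0,0,0,50,0,0,-30,0,0,0,50,0,0,-20,0,0,0,50,0,0,-10,0,0,0,50,0,0,0,0,0,0,50]
}}

```text
clock: 39.8
tool_pos: [0.6241, 0.0223, 0.2776]
tcp_rot: [0.001, -0.072, 0.997, -0.0]
contact_force: [-0.4, -0.3, -0.9]
grip_width: 0.0427
grasp_force: 0.0
```

```bash
python3 - <<'E'
from h import *
S=manip.snapshot("scene")[:,:,::-1].copy();a=cv2.imread("pics/s10.png");b=cv2.imread("pics/scene0.png")
def m(ref,y0,y1,x0,x1):
    r=cv2.matchTemplate(S[y0-15:y1+15,x0-15:x1+15],ref[y0:y1,x0:x1],cv2.TM_CCOEFF_NORMED);_,v,_,l=cv2.minMaxLoc(r);return round(v,3),np.array(l)-15
print("cart",m(a,340,366,388,422),"handle",m(b,232,268,290,320),"foot",m(b,275,300,297,310),"glue",m(b,288,330,352,372),"can",m(b,232,252,286,300))
print(manip.state()["grip_width"],manip.state()["contact_force"],manip.state()["clock"])
E
```

```text
cart (0.98, array([0, 0])) handle (0.954, array([-1,  0])) foot (0.928, array([-1,  0])) glue (0.98, array([0, 0])) can (0.932, array([-1,  0]))
0.04266742817325684 [-0.1389  0.3792 -0.2593] 39.85
```

```bash
python3 -c "
from rig import manip
print(manip.sign_off())"
```

```text
the job is handed in; nothing more can be done
None
```

The job is done and handed in at about 40 s: the cartridge stands upright in the tray, the hook hangs back in its stand, and the highest contact-force reading with the cartridge was about 10 N; I viewed 11 pictures, one over the limit of 10.

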